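# Gauge a routed pocket

### The arm

A 7-joint arm with a two-finger parallel gripper is mounted at the origin on the work surface. World frame = base frame: x ahead of the robot, y to its left, z up, the work surface at z = 0. Lengths are in m, angles in degrees, forces in N, time in s.
With the tool pointing down it reaches from about 0.425 to 0.875 m from the base axis. Payload 4.7 kg.
Tool frame: the origin (TCP) lies at the very end of the fingers, on their centre line; the grasp point (between the pads) lies 19 mm behind it; z points along the fingers, y is the direction in which the jaws open and shut (so a half turn about z gives the same grasp; the last joint's range is limited). The gripper opens to 87 mm and grips with 3 to 60 N. Pads are 19 mm wide; open, the fingers measure 117 mm over their backs; the gripper's body (75 mm by 190 mm) begins 51 mm behind the grasp point.
Start: joints at [77.871, 18.392, -4.016, 83.108, 1.295, 78.541, -3.26], TCP at [0.146, -0.634, 0.223] pointing down, gripper open.
Joint ranges: [-163.93, 163.93], [-17.29, 119.83], [-79.2, 71.16], [3.27, 140.29], [-89.18, 269.18], [5.43, 117.66], [-154.24, 154.24]. Speed limits (degrees/s): [147.25, 147.25, 180, 180, 180, 180, 180].

### API

Orientations are given as [roll, pitch, yaw] about the fixed x, y, z axes, in that order (R = Rz(yaw) Ry(pitch) Rx(roll)).
In Python, from cell import * gives the robot as it stands.
- The arm moves only by the tool arm_command, never from a script. Its argument "targets" is a list that holds one entry, the list of rows, each a list of 7 numbers: the shift along the tool's x, y, z in m, then the turn, a rotation vector about the tool's x, y, z in degrees, then the gripper's target within -1 to 1 (shut at 1, half-way at 0, fully open at -1). In form: [[[tx, ty, tz, rx, ry, rz, claw], ...]]. A call has 1 to 10 rows; each row is the pose to reach, as a shift and turn from the pose commanded when the call began, along the tool's axes at that moment; what a row does not reach only later rows make up. A row lasts 1/10 s, in which the tool goes at most 50 mm and 8.59 degrees, less where a joint would pass 70% of its speed; a pose out of reach is approached as far as the arm can. A call with a gripper value outside its range is refused whole. The fingers move at their own pace and stop on an object; "newtons" is the grip in N (left out, the last holds). Time passes only in rows, so rows that repeat a pose let the fingers close. It gives the time, the measured TCP pose, the force and the opening at its end, in the units of the state.
- get_obs(): the state, without advancing time (a new reading comes with each control period).
- read_camera(name): name is "scene" or "top" or "wrist"; returns a dict with "img" (420x560x3 uint8, red, green, blue), "z_map" (420x560 float32, m along the optical axis (not along the pixel's ray), 0 where there is no reading), "K" (3x3 intrinsics, pixels), "D" ([k1, k2, p1, p2, k3] as OpenCV has them; the pictures are not rectified), "origin" and "attitude" of the camera in the world. Camera axes: x right, y down, z forward; pixel columns grow to the right and rows downward; lengths in m; the calibration is good to about 2 mm. A picture is of the moment at which its call begins.
- sign_off(): hands the job in, once; it reports no verdict.
Trained networks look in the newest picture that a camera, given by its name, has taken for a name from the list of things; names that differ only in an ending like _2 or _b are one class to them, and where a whole thing is asked for, a point or a joint stands for the part that bears it (a point fixed in the world has none). Each returns a list of dicts, best first, with "conf" (0 to 1); they miss things now and then, are a little off and sometimes report something else, mostly with a low value. They report only what shows in the picture. A call takes as long as a camera call.
- search_frame(thing, camera): "position" ([column, row] in pixels, amid what is visible of it).
The state is a dict: "time_s": time; "qpos": joint angles; "joint_velocities": joint speeds; "effort": joint torques, N m; "tool_pos": TCP position; "tool_rot": TCP orientation; "force": force on the tool from outside, world axes, zero at the start; "wrist_torque": the same for the moment, N m; "grip_width": finger opening in m.
Only numpy, scipy, OpenCV 4.12 (cv2) and the standard library are available. Lean on these libraries where they do the work, as an engineer would, in place of code of your own. Each camera call takes 0.05 s, during which the arm holds its last target.

### The job

Stand the depth gauge flat across the routed pocket in the marbled plastic panel with its probe over the middle of the pocket, then lower the probe gently until it touches the pocket's bottom. With the tip still on the bottom, press the red lever fully down to lock the slide, and leave the gauge standing there; once it is locked the probe must not be moved, and the other things on the bench stay where they are.

Things in the scene. Friction and masses are not known exactly. Their poses are not given: they have to be found in the camera images.
- gauge_grip (a point): Middle of the blue grip block by which the loose depth gauge (about 0.6 kg) is lifted. The block is 24 mm in x, 40 mm in y; its top is 92 mm above the gauge's underside. This point is 70 mm above the underside, on the gauge's centre line, 35 mm from the bar's middle towards -y. The probe axis is 80 mm from it towards +y. z is up.
- gauge_bar (a point): Centre of the flat underside of the gauge's aluminium bar: 190 mm long (y), 30 mm wide (x), 30 mm high. On the bar stand the blue grip block (towards -y) and a black sleeve, 34 x 34 mm, top 62 mm above the underside, 45 mm towards +y, that carries the probe. The gauge starts upright on the table.
- probe_knob (a point): Centre of the orange round knob on top of the probe (26 mm diameter, 28 mm high, so its top is 14 mm above this point). It is 114 mm above the gauge's underside when the probe is fully raised and goes straight down with the probe. The knob may be pinched or pushed down.
- probe_tip: Tip of the steel probe rod (10 mm diameter); origin at the centre of its lowest face, 3 mm above the gauge's underside when fully raised. It comes out of the underside of the bar as the probe is lowered.
- probe (a joint): How far the probe is lowered from fully raised, 0 to 0.036 m; starts within 4 mm of raised. The slide is stiff (about 3 N to move it) and stays where it is left. The tip meets the pocket's bottom at 3 mm plus the pocket's depth.
- lock (a joint): Red locking lever, hinge angle in rad: near 0 is open (the lever sticks outwards and up at about 29 degrees), 0.5 is locked (it lies level). A few newtons straight down near its outer end close it (as it goes down its end also moves a few mm outwards, away from the probe); it stays where it is left.
- lock_pivot (a point): Pivot of the red lever, on the outer side of the black sleeve, 19 mm beyond the probe axis towards the gauge's +y and 50 mm above the underside. The lever is 52 mm long, 18 mm wide, 7 mm thick and points away from the probe. Locked, its top is 53.5 mm above the underside; the bar beneath ends 31 mm beyond the pivot.
- panel: Fixed marbled dark-blue plastic panel, 180 mm (x) by 320 mm (y), 40 mm thick, origin at the centre of its underside, z up. Low aluminium cleats (30 mm high) hold its two long sides, standing out 20 mm. A square pocket is routed at its middle.
- pocket (a point): Centre of the mouth of the pocket, level with the panel's top face: 50 x 50 mm, sides along the panel's x and y. Its depth differs from panel to panel, from 12 to 26 mm, and must be felt with the probe. The gauge bar fits along the panel's y, either way round, and bridges the pocket.
- wrench_grip (a point): Loose steel wrench 160 mm long, a bystander; the point is on its handle.
- spray_mid (a point): Loose blue spray can, 60 mm diameter, 150 mm tall, a bystander; the point is its middle.
- offcut_mid (a point): Loose marbled plastic offcut 70 x 100 x 30 mm, a bystander; the point is its middle.

How it is judged (in metres and radians):
On the way, in this order (a step that is already met when the one before it is completed fails the run):
1. the gauge stands flat on the panel with its probe over the pocket, lever open, probe not yet on the bottom (horizontal distance between probe_tip and pocket below 0.015 m and angle between gauge_grip's own z axis and vertical below 0.035 rad and z of gauge_grip in the frame of panel below 0.113 m and value of joint lock below 0.16 rad and value of joint probe below 0.013 m), for 0.1 s.
2. the probe touches the bottom of the pocket while the lever is still open (contact force between probe_tip and panel above 0.3 N and horizontal distance between probe_tip and pocket below 0.015 m and z of probe_tip in the frame of pocket below -0.008 m and value of joint lock below 0.16 rad), for 0.2 s.
At the end, for the whole second after the job is handed in: The gauge stands at rest, flat on the panel (tilt under 2 degrees, underside within 3 mm of the panel's top), its probe within 15 mm of the pocket's centre and touching the pocket's bottom (more than 0.1 N), and the red lever is pressed down past 0.42 rad (of 0.5) (value of joint lock above 0.42 rad and contact force between probe_tip and panel above 0.1 N and horizontal distance between probe_tip and pocket below 0.015 m and z of probe_tip in the frame of pocket below -0.008 m and angle between gauge_grip's own z axis and vertical below 0.035 rad and z of gauge_grip in the frame of panel below 0.113 m and linear speed of probe_tip below 0.02 m/s).
It fails at once if the probe is pushed onto the panel harder than 30 N (contact force between probe_tip and panel above 30 N).
It fails at once if the probe is moved along its slide while the lever is down (value of joint lock above 0.3 rad and (velocity of joint probe above 0.03 m/s or velocity of joint probe below -0.03 m/s)).
It fails at once if a bystander is shifted by more than 30 mm (distance of any of wrench_grip, spray_mid, offcut_mid from where it was at the start of the episode above 0.03 m).
It also fails if it takes over 64 s, if anything falls off the work surface, if the arm or the gripper's body presses on something with over 40 N, if the wrist force passes 120 N, or if a joint passes its speed limit or range.

## Working session

There is one attempt and no reset: what is moved stays moved. The work goes in short steps, Python scripts to look and compute and a tool call to move; the robot and the scene stay as the last step left them, time stands still between calls to the robot, and variables do not carry over. Pictures are saved under pics/ and viewed, and the job is handed in when it is done.

Besides the shell and the picture viewer there is one more tool, called after "Emit:" in YAML: its name, and indented under it one key for each argument. arm_command: Moves the arm, as the interface text tells. Its arguments: {"type":"object","properties":{"targets":{"type":"array","items":{"type":"array","items":{"type":"array","items":{"type":"number"}}}},"newtons":{"type":"number"}},"required":["targets"]}

```bash
ls; mkdir -p pics; python3 - <<'E'
from cell import *
import cv2
o=get_obs(); print({k:o[k] for k in ['time_s','tool_pos','tool_rot','force','grip_width','qpos']})
for c in ['scene','top','wrist']:
    r=read_camera(c); cv2.imwrite(f'pics/{c}0.png',r['img'][:,:,::-1]); print(c,r['origin'],r['attitude'],r['K'].tolist() if hasattr(r['K'],'tolist') else r['K'],r['D'])
    for t in ['gauge_grip','gauge_bar','probe_knob','lock_pivot','panel','pocket','wrench_grip','spray_mid','offcut_mid']:
        print(t,[(x['position'],x['conf']) for x in search_frame(t,c)[:2]])
E
```

```text
pics
{'time_s': 0.0, 'tool_pos': array([ 0.14536882, -0.6329556 ,  0.221451  ]), 'tool_rot': array([-1.79888706e+02,  5.06109689e-03,  1.29429254e+01]), 'force': array([0.43535277, 0.18689246, 0.06880844]), 'grip_width': 0.08674701558906749, 'qpos': array([77.87037758, 18.43942886, -4.01712226, 83.17565005,  1.2947272 ,
       78.54145288, -3.25792326])}
scene [ 1.18250775 -0.05082326  0.73812195] [-138.91665953   -0.23170913   75.02815577] [[502.04100363080283, 0.0, 281.4719800535853], [0.0, 502.04100363080283, 201.09711779808276], [0.0, 0.0, 1.0]] [-0.00106569  0.          0.          0.          0.        ]
gauge_grip [([353.4, 179.5], 0.68)]
gauge_bar [([349.4, 177.0], 0.85)]
probe_knob [([374.0, 149.2], 0.68)]
lock_pivot [([393.4, 168.6], 0.64), ([124.5, 226.1], 0.17)]
panel [([126.2, 227.2], 0.78)]
pocket [([125.2, 228.4], 0.91)]
wrench_grip []
spray_mid [([257.5, 278.8], 0.56)]
offcut_mid [([141.0, 321.9], 0.66)]
top [0.45391175 0.09455707 0.98607931] [-170.22991757   -1.51044582  -91.43655385] [[450.2794398455615, 0.0, 280.5496507696981], [0.0, 450.2794398455615, 206.38042750418913], [0.0, 0.0, 1.0]] [-0.11219023  0.          0.          0.          0.        ]
gauge_grip [([187.4, 235.0], 0.72)]
gauge_bar [([188.5, 233.7], 0.6), ([388.2, 232.0], 0.51)]
probe_knob [([162.2, 227.0], 0.71)]
lock_pivot [([149.3, 223.0], 0.54)]
panel [([386.6, 233.2], 0.59)]
pocket [([390.6, 233.1], 0.78)]
wrench_grip [([186.6, 169.9], 0.88)]
spray_mid [([299.3, 127.2], 0.65)]
offcut_mid [([374.5, 147.7], 0.64)]
wrist [ 0.21771995 -0.61603131  0.384458  ] [ 1.64413779e+02  2.84940528e-02 -7.70076049e+01] [[337.8335962540551, 0.0, 275.42325605945683], [0.0, 337.8335962540551, 215.94351053766138], [0.0, 0.0, 1.0]] [-0.01871075  0.          0.          0.          0.        ]
gauge_grip []
gauge_bar []
probe_knob []
lock_pivot []
panel []
pocket []
wrench_grip []
spray_mid []
offcut_mid []
```

View pics/scene0.png

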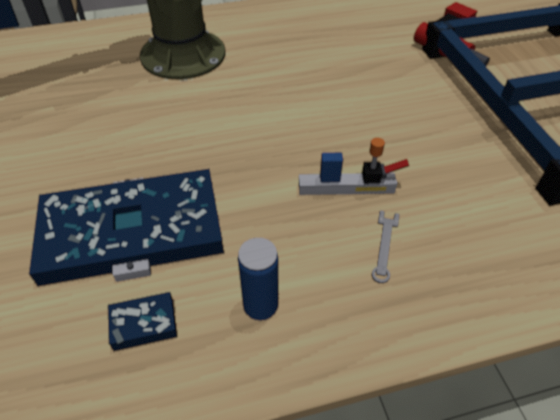

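View pics/top0.png

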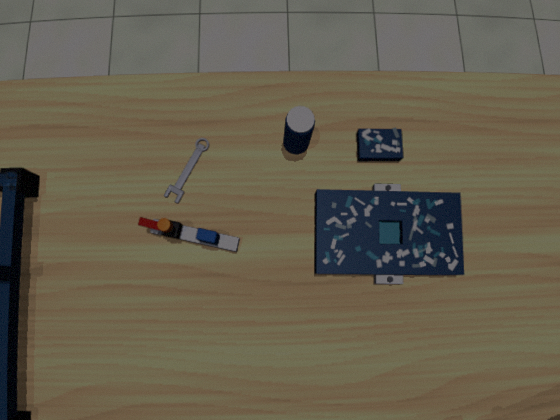

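The scene view shows the gauge at about (348,178) with its lever to the right, and the panel with its pocket at (126,220). In the top view the gauge is at (190,235), lever to the left (+y), and the pocket is at (390,233). The wrench, spray can and offcut are all visible. Next I measure positions from the depth maps.

```bash
cat > h.py <<'E'
from cell import *
import cv2, numpy as np
from scipy.spatial.transform import Rotation as R
def cloud(r):
    h,w=r['z_map'].shape
    u,v=np.meshgrid(np.arange(w),np.arange(h))
    p=np.stack([u.ravel(),v.ravel()],1).astype(np.float64).reshape(-1,1,2)
    n=cv2.undistortPoints(p,np.array(r['K']),np.array(r['D'],float)).reshape(-1,2)
    z=r['z_map'].ravel()
    c=np.c_[n*z[:,None],z]
    W=c@R.from_euler('xyz',r['attitude'],degrees=True).as_matrix().T+r['origin']
    W[z==0]=np.nan
    return W.reshape(h,w,3)
def rect(P): 
    (c,s,a)=cv2.minAreaRect(P[:,:2].astype(np.float32)*1000); return np.round(np.array(c)/1000,4),np.round(s,1),round(a,2)
E
python3 - <<'E'
from h import *
for c in ['top','scene']:
    r=read_camera(c); W=cloud(r); hsv=cv2.cvtColor(r['img'],cv2.COLOR_RGB2HSV); np.savez('pics/'+c,W=W,hsv=hsv,img=r['img'])
    h,s,v=[hsv[:,:,i].astype(int) for i in range(3)]
    X,Y,Z=W[...,0],W[...,1],W[...,2]
    if c=='top':
        for n,(u,vv) in dict(grip=(208,236),knob=(164,226),bar=(225,242),lever=(149,223),panel=(340,250),pocket=(389,233),table=(250,300),spray=(299,118),off=(380,140),wr=(187,170)).items(): print(n,W[vv,u].round(4),hsv[vv,u])
    gx=W[178,348] if c=='scene' else W[236,195]
    near=np.hypot(X-gx[0],Y-gx[1])<0.13
    for nm,m in dict(bartop=near&(abs(Z-.03)<.006),griptop=near&(abs(Z-.092)<.007),sleevetop=near&(abs(Z-.062)<.006)&~((h<20)&(s>120)),knobtop=near&(Z>.108)).items():
        P=W[m]; print(c,nm,len(P), (rect(P),P[:,2].mean().round(4)) if len(P)>4 else '')
    m=(abs(Z-.04)<.006)&(Y<-.05)&(X<.75)
    n_,l,st,ce=cv2.connectedComponentsWithStats(m.astype(np.uint8)); i=1+np.argmax(st[1:,4]); P=W[l==i]
    print(c,'panel',len(P),rect(P),np.median(P[:,2]))
E
```

```text
grip [0.5504 0.2131 0.0921] [110 184  86]
knob [0.5676 0.2935 0.1266] [ 15 184 111]
bar [0.5433 0.1849 0.0325] [143   9 113]
lever [0.5822 0.3385 0.0678] [  0 217  88]
panel [ 0.5201 -0.0574  0.0418] [124  18  99]
pocket [ 0.5558 -0.1708  0.0193] [ 99 140  84]
table [0.42   0.1351 0.0036] [ 16  95 113]
spray [0.7734 0.0281 0.1477] [135   5 113]
off [ 0.7644 -0.1617  0.0301] [101  28 100]
wr [0.7083 0.2716 0.0087] [123  24 105]
top bartop 580 ((array([0.56  , 0.2519]), array([190.4,  32. ]), 76.98), np.float64(0.0305))
top griptop 244 ((array([0.5523, 0.2181]), array([40.4, 23.9]), 76.28), np.float64(0.0921))
top sleevetop 204 ((array([0.5655, 0.2715]), array([150.2,  34.3]), 76.25), np.float64(0.0619))
top knobtop 169 ((array([0.5708, 0.2946]), array([24.9, 24.9]), 30.72), np.float64(0.1248))
top panel 9984 (array([ 0.556 , -0.1886]), array([282.4, 181.1]), 88.04) 0.04028107079647575
scene bartop 849 ((array([0.5653, 0.2503]), array([189.7,  35.4]), 75.87), np.float64(0.029))
scene griptop 235 ((array([0.5667, 0.2465]), array([104.2,  23. ]), 73.02), np.float64(0.0903))
scene sleevetop 351 ((array([0.5699, 0.2762]), array([162.5,  37.6]), 78.57), np.float64(0.061))
scene knobtop 203 ((array([0.5749, 0.2939]), array([25.5, 26.1]), 22.02), np.float64(0.1209))
scene panel 11945 (array([ 0.5581, -0.1883]), array([283.2, 184.9]), 87.64) 0.038557595097429065
```

```bash
python3 - <<'E'
from h import *
for c in ['top','scene']:
    d=np.load(f'pics/{c}.npz'); W=d['W'];X,Y,Z=W[...,0],W[...,1],W[...,2]
    m=(Z>.032)&(Z<.05)&(Y<.05)&(X<.68)&(X>.42)
    n_,l,st,ce=cv2.connectedComponentsWithStats(m.astype(np.uint8)); i=1+np.argmax(st[1:,4]); P=W[l==i]
    print(c,'panel',len(P),rect(P),np.median(P[:,2]))
    m=(np.hypot(X-.557,Y+.172)<.06)&(Z<.034); P=W[m]; print('pocket',len(P),rect(P),'med z',np.median(P[:,2]),np.percentile(P[:,2],[5,25,75,95]).round(4))
    q=P[P[:,2]<np.median(P[:,2])+.003]; print('bottom',rect(q), 'mean',q.mean(0).round(4))
    # mouth rim: hole pixels boundary in panel
    m=((np.hypot(X-.557,Y+.172)<.06)&(Z>.036)).astype(np.uint8)
E
```

```text
top panel 11696 (array([ 0.5564, -0.1688]), array([321.8, 181.2]), 87.81) 0.04028914145689322
pocket 514 (array([ 0.5573, -0.1706]), array([47.2, 48.4]), 87.95) med z 0.0216078678166573 [0.0191 0.0204 0.023  0.0286]
bottom (array([ 0.5569, -0.1706]), array([47.2, 46.8]), 88.28) mean [ 0.5566 -0.1706  0.0213]
scene panel 13797 (array([ 0.559 , -0.1695]), array([320.9, 185.1]), 87.64) 0.03855804670819951
pocket 550 (array([ 0.5566, -0.1692]), array([50.9, 52. ]), 87.58) med z 0.020565554753405768 [0.018  0.0193 0.0227 0.0315]
bottom (array([ 0.5505, -0.1707]), array([47.9, 39.1]), 86.53) mean [ 0.5494 -0.1706  0.02  ]
```

```bash
python3 - <<'E'
import cv2
for c,(u,v) in dict(top=(390,233),scene=(126,220)).items():
    i=cv2.imread(f'pics/{c}0.png'); cv2.imwrite(f'pics/{c}_z.png',cv2.resize(i[v-40:v+40,u-50:u+50],None,fx=7,fy=7,interpolation=cv2.INTER_CUBIC))
E
```

```text
(no output)
```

View pics/top_z.png

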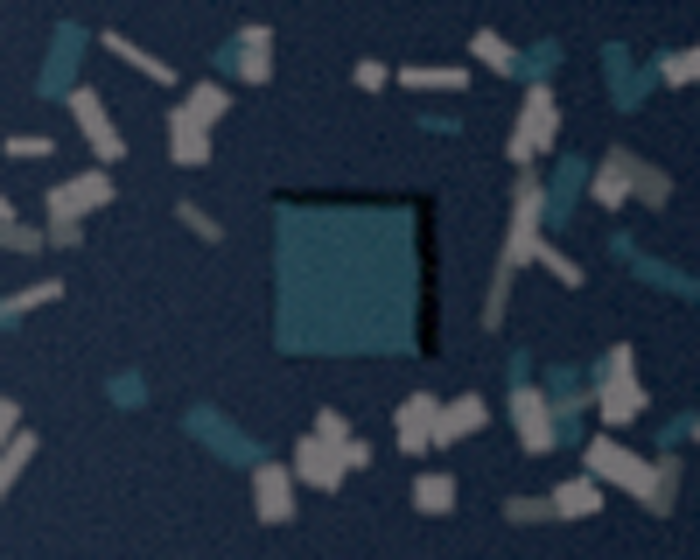

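```bash
cat >> h.py <<'E'
def goal(p,yaw,cmd=None):
    "shift in tool axes & rotvec from measured pose to world p, tool down with yaw"
    o=get_obs(); p0,r0=(o['tool_pos'],R.from_euler('xyz',o['tool_rot'],degrees=True)) if cmd is None else (np.array(cmd[0]),R.from_euler('xyz',[180,0,cmd[1]],degrees=True))
    t=r0.inv().apply(np.array(p)-p0); rv=(r0.inv()*R.from_euler('xyz',[180,0,yaw],degrees=True)).as_rotvec(degrees=True)
    print('t',t.round(4),'rv',rv.round(2),'| now',o['tool_pos'].round(4),o['tool_rot'].round(2),'F',o['force'].round(2),'w',o['grip_width'].round(4),'T',o['time_s'])
E
python3 -c "
from h import *
goal([.5,-.25,.26],45)"
```

```text
Traceback (most recent call last):
  File "h.py", line 20, in goal
    print('t',t.round(4),'rv',rv.round(2),'| now',o['tool_pos'].round(4),o['tool_rot'].round(2),'F',o['force'].round(2),'w',o['grip_width'].round(4),'T',o['time_s'])
                                                                                                                            ^^^^^^^^^^^^^^^^^^^^^
AttributeError: 'float' object has no attribute 'round'
```

```bash
sed -i "s/o\['grip_width'\].round(4)/round(o['grip_width'],4)/" h.py
python3 -c "
from h import *
goal([.5,-.25,.26],45)"
```

```text
t [ 0.4313 -0.2944 -0.0374] rv [  0.     0.   -32.06] | now [ 0.1455 -0.6335  0.2226] [180.    -0.    12.94] F [ 1.45  0.37 -0.4 ] w 0.0867 T 1.6
```

Emit:
arm_command:
  targets:
    - [[0.431, -0.294, -0.037, 0, 0, -32, -1], [0.431, -0.294, -0.037, 0, 0, -32, -1], [0.431, -0.294, -0.037, 0, 0, -32, -1], [0.431, -0.294, -0.037, 0, 0, -32, -1], [0.431, -0.294, -0.037, 0, 0, -32, -1], [0.431, -0.294, -0.037, 0, 0, -32, -1], [0.431, -0.294, -0.037, 0, 0, -32, -1], [0.431, -0.294, -0.037, 0, 0, -32, -1], [0.431, -0.294, -0.037, 0, 0, -32, -1], [0.431, -0.294, -0.037, 0, 0, -32, -1]]
  newtons: 50

```text
time_s: 2.6
tool_pos: [0.4852, -0.2658, 0.2585]
tool_rot: [179.9, 0.0, 44.9]
force: [1.0, -1.3, 0.1]
grip_width: 0.0871
```

```bash
python3 -c "
from h import *
goal([.5523,.2181,.20],76.4)"
```

```text
t [ 0.3892 -0.2954  0.0581] rv [ 6.000e-02  3.000e-02 -3.149e+01] | now [ 0.4852 -0.2658  0.2585] [1.7993e+02 1.0000e-02 4.4910e+01] F [ 1.   -1.32  0.08] w 0.0871 T 2.6
```

Emit:
arm_command:
  targets:
    - [[0.389, -0.295, 0.058, 0, 0, -31.5, -1], [0.389, -0.295, 0.058, 0, 0, -31.5, -1], [0.389, -0.295, 0.058, 0, 0, -31.5, -1], [0.389, -0.295, 0.058, 0, 0, -31.5, -1], [0.389, -0.295, 0.058, 0, 0, -31.5, -1], [0.389, -0.295, 0.058, 0, 0, -31.5, -1], [0.389, -0.295, 0.058, 0, 0, -31.5, -1], [0.389, -0.295, 0.058, 0, 0, -31.5, -1], [0.389, -0.295, 0.058, 0, 0, -31.5, -1], [0.389, -0.295, 0.058, 0, 0, -31.5, -1]]

```text
time_s: 3.6
tool_pos: [0.5509, 0.2191, 0.1999]
tool_rot: [180.0, -0.0, 76.5]
force: [0.5, 0.5, -0.0]
grip_width: 0.0872
```

Emit:
arm_command:
  targets:
    - [[0, 0, 0, 0, 0, 0, -1], [0, 0, 0, 0, 0, 0, -1], [0, 0, 0, 0, 0, 0, -1]]

```text
time_s: 3.9
tool_pos: [0.5516, 0.2145, 0.1998]
tool_rot: [180.0, 0.1, 76.3]
force: [0.1, -0.4, 0.3]
grip_width: 0.0872
```

```bash
python3 -c "
from h import *
goal([.5523,.2181,.20],76.4)
r=read_camera('wrist'); cv2.imwrite('pics/w1.png',r['img'][:,:,::-1]); W=cloud(r);X,Y,Z=W[...,0],W[...,1],W[...,2]
near=np.hypot(X-.56,Y-.25)<.14
for nm,m in dict(bar=near&(abs(Z-.03)<.006),grip=near&(abs(Z-.092)<.007),knob=near&(Z>.115)&(Z<.14)).items():
    P=W[m]; print(nm,len(P),rect(P) if len(P)>5 else '',np.median(P[:,2]))
"
```

```text
t [ 0.0036 -0.0001 -0.0002] rv [ 0.02  0.07 -0.07] | now [0.5516 0.2145 0.1998] [1.7998e+02 7.0000e-02 7.6330e+01] F [ 0.14 -0.41  0.27] w 0.0872 T 3.9
bar 2235 (array([0.5608, 0.2521]), array([189.1,  30. ]), 76.49) 0.029571782644937705
grip 1335 (array([0.5525, 0.2187]), array([39.5, 23.6]), 76.83) 0.09138945142027494
knob 1184 (array([0.5716, 0.2952]), array([25.2, 24.9]), 75.02) 0.1259066350311194
```

View pics/w1.png

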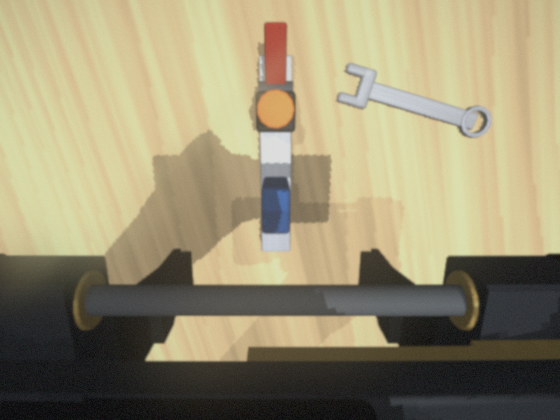

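The wrist view lines up with the gauge: grip at (276,208), knob at (276,108), and the wrench is clear of the fingers. The depth measurements agree to within 1 mm, so I descend to TCP z 0.051.

Emit:
arm_command:
  targets:
    - [[0.004, 0, 0.04, 0, 0, 0, -1], [0.004, 0, 0.08, 0, 0, 0, -1], [0.004, 0, 0.115, 0, 0, 0, -1], [0.004, 0, 0.135, 0, 0, 0, -1], [0.004, 0, 0.149, 0, 0, 0, -1], [0.004, 0, 0.149, 0, 0, 0, -1], [0.004, 0, 0.149, 0, 0, 0, 1], [0.004, 0, 0.149, 0, 0, 0, 1], [0.004, 0, 0.149, 0, 0, 0, 1], [0.004, 0, 0.149, 0, 0, 0, 1]]
  newtons: 50

```text
time_s: 4.95
tool_pos: [0.5527, 0.2203, 0.0518]
tool_rot: [179.9, -0.0, 76.4]
force: [-0.1, 0.8, -0.9]
grip_width: 0.0627
```

Emit:
arm_command:
  targets:
    - [[0, 0, 0, 0, 0, 0, 1], [0, 0, 0, 0, 0, 0, 1], [0, 0, 0, 0, 0, 0, 1], [0, 0, 0, 0, 0, 0, 1], [0, 0, 0, 0, 0, 0, 1]]

```text
time_s: 5.45
tool_pos: [0.5523, 0.2201, 0.0509]
tool_rot: [180.0, 0.0, 76.4]
force: [-0.5, 0.3, -5.1]
grip_width: 0.0241
```

Emit:
arm_command:
  targets:
    - [[0, 0, -0.01, 0, 0, 0, 1], [0, 0, -0.03, 0, 0, 0, 1], [0, 0, -0.06, 0, 0, 0, 1], [0, 0, -0.09, 0, 0, 0, 1], [0, 0, -0.11, 0, 0, 0, 1], [0, 0, -0.12, 0, 0, 0, 1], [0, 0, -0.12, 0, 0, 0, 1]]

```text
time_s: 6.15
tool_pos: [0.5522, 0.2202, 0.1716]
tool_rot: [179.9, -0.0, 76.4]
force: [-0.4, 0.1, -6.2]
grip_width: 0.0239
```

```bash
python3 -c "
from h import *
goal([.554,-.2485,.17],87.8)
r=read_camera('scene'); cv2.imwrite('pics/s2.png',r['img'][:,:,::-1])"
```

```text
t [-0.4552  0.1116  0.0017] rv [ 6.000e-02 -1.000e-02 -1.136e+01] | now [0.5522 0.2202 0.1716] [ 1.7994e+02 -1.0000e-02  7.6440e+01] F [-0.39  0.06 -6.16] w 0.0239 T 6.15
```

View pics/s2.png

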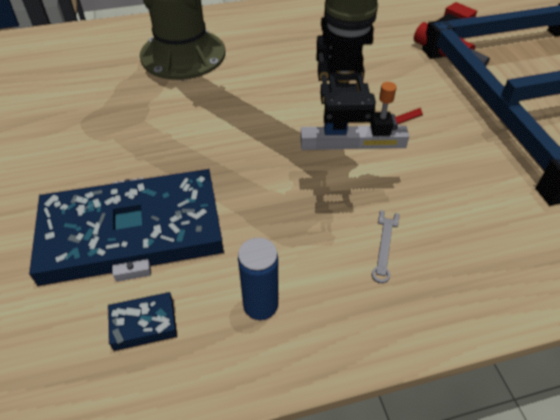

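The gauge hangs level in the gripper, with the bar from (302,138) to (407,138) and the lever open at (408,115). I carry it to above the panel with spaced rows for a smooth motion.

Emit:
arm_command:
  targets:
    - [[-0.02, 0.005, 0, 0, 0, -0.5, 1], [-0.06, 0.015, 0, 0, 0, -1.5, 1], [-0.1, 0.025, 0, 0, 0, -2.5, 1], [-0.14, 0.034, 0, 0, 0, -3.5, 1], [-0.18, 0.044, 0, 0, 0, -4.5, 1], [-0.22, 0.054, 0, 0, 0, -5.5, 1], [-0.26, 0.064, 0, 0, 0, -6.5, 1], [-0.3, 0.074, 0, 0, 0, -7.5, 1], [-0.34, 0.083, 0, 0, 0, -8.5, 1], [-0.38, 0.093, 0, 0, 0, -9.5, 1]]

```text
time_s: 7.2
tool_pos: [0.5517, -0.1725, 0.1688]
tool_rot: [-179.8, -0.0, 86.0]
force: [0.4, -0.5, -7.1]
grip_width: 0.0235
```

Emit:
arm_command:
  targets:
    - [[-0.03, 0.006, 0, 0, 0, -1, 1], [-0.055, 0.01, 0, 0, 0, -1.9, 1], [-0.07, 0.012, 0, 0, 0, -1.9, 1], [-0.077, 0.013, 0, 0, 0, -1.9, 1], [-0.077, 0.013, 0, 0, 0, -1.9, 1], [-0.077, 0.013, 0, 0, 0, -1.9, 1], [-0.077, 0.013, 0, 0, 0, -1.9, 1]]

```text
time_s: 7.9
tool_pos: [0.5612, -0.2465, 0.171]
tool_rot: [-180.0, -0.0, 88.0]
force: [-0.3, -0.2, -6.5]
grip_width: 0.0238
```

```bash
python3 -c "
from h import *
goal([.554,-.2485,.17],87.8)
for c in ['wrist','top']:
    r=read_camera(c); cv2.imwrite(f'pics/{c}3.png',r['img'][:,:,::-1]); W=cloud(r);X,Y,Z=W[...,0],W[...,1],W[...,2]
    near=np.hypot(X-.557,Y+.17)<.1
    m=near&(Z>.232)&(Z<.26)&(Y>-.21); P=W[m]; print(c,'knob',len(P),rect(P) if len(P)>5 else '',np.median(P[:,2]))
    m=near&(abs(Z-.152)<.007)&(Y>-.2); P=W[m]; print('bar',len(P),rect(P) if len(P)>5 else '')
    if len(P)>9: 
        A=np.c_[P[:,:2],np.ones(len(P))]; print('slope',np.linalg.lstsq(A,P[:,2],rcond=None)[0])
"
```

```text
t [-0.0022 -0.0072  0.001 ] rv [-0.   -0.04  0.2 ] | now [ 0.5612 -0.2465  0.171 ] [-1.8e+02 -4.0e-02  8.8e+01] F [-0.26 -0.16 -6.47] w 0.0238 T 7.9
wrist knob 13950 (array([ 0.5454, -0.1831]), array([ 53.8, 125.3]), 90.0) 0.2465673411383852
bar 1761 (array([ 0.5649, -0.1598]), array([81.2, 30.3]), 88.13)
slope [ 2.91010198e-03 -5.03346921e-05  1.48106285e-01]
top knob 319 (array([ 0.5425, -0.1829]), array([ 53. , 131.7]), 89.43) 0.2473772521739327
bar 123 (array([ 0.5634, -0.1596]), array([82.3, 31.5]), 84.12)
slope [-0.02035482  0.01226051  0.16354031]
```

View pics/wrist3.png

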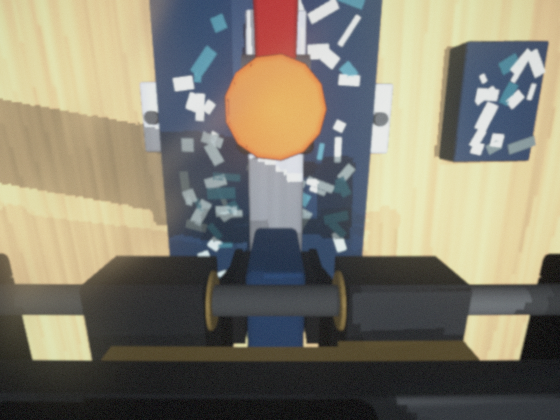

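The wrist view shows the bar along the panel with the knob at (276,107). The bar slope is about 0, so the gauge is level. The shift needed is about 7 mm in tool −y and 2 mm in tool −x, then I descend.

Emit:
arm_command:
  targets:
    - [[-0.002, -0.007, 0.01, 0, 0, 0, 1], [-0.002, -0.007, 0.03, 0, 0, 0, 1], [-0.002, -0.007, 0.05, 0, 0, 0, 1], [-0.002, -0.007, 0.063, 0, 0, 0, 1], [-0.002, -0.007, 0.07, 0, 0, 0, 1], [-0.002, -0.007, 0.072, 0, 0, 0, 1], [-0.002, -0.007, 0.072, 0, 0, 0, 1], [-0.002, -0.007, 0.072, 0, 0, 0, 1]]

```text
time_s: 8.8
tool_pos: [0.5545, -0.2508, 0.0999]
tool_rot: [179.9, 0.0, 87.8]
force: [0.1, 0.0, -7.1]
grip_width: 0.0234
```

```bash
python3 -c "
from h import *
goal([.554,-.2485,.091],87.8)
r=read_camera('scene'); cv2.imwrite('pics/s4.png',cv2.resize(r['img'][120:320,20:270,::-1],None,fx=3,fy=3))
"
```

```text
t [ 0.0022 -0.0006  0.0089] rv [0.09 0.04 0.04] | now [ 0.5545 -0.2508  0.0999] [1.7991e+02 4.0000e-02 8.7840e+01] F [ 0.07  0.02 -7.11] w 0.0234 T 8.8
```

View pics/s4.png

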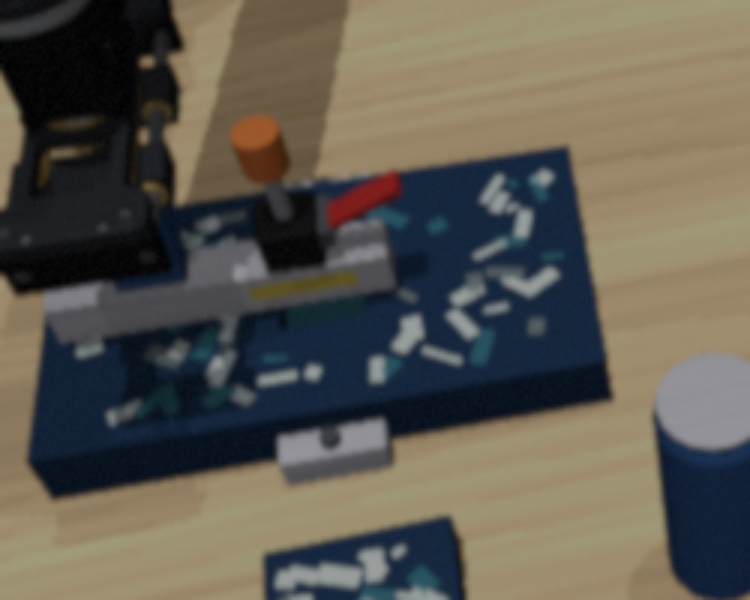

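The gauge hovers about 9 mm above the panel, over the pocket (its teal bottom is visible at (325,315)). Now I lower it slowly.

Emit:
arm_command:
  targets:
    - [[0.001, 0, 0.004, 0, 0, 0, 1], [0.001, 0, 0.006, 0, 0, 0, 1], [0.001, 0, 0.007, 0, 0, 0, 1], [0.001, 0, 0.008, 0, 0, 0, 1], [0.001, 0, 0.008, 0, 0, 0, 1], [0.001, 0, 0.008, 0, 0, 0, 1]]

```text
time_s: 9.45
tool_pos: [0.5539, -0.2496, 0.0909]
tool_rot: [180.0, 0.0, 87.8]
force: [-0.4, -0.4, -7.0]
grip_width: 0.0236
```

Emit:
arm_command:
  targets:
    - [[0, 0, 0.0005, 0, 0, 0, 1], [0, 0, 0.001, 0, 0, 0, 1], [0, 0, 0.001, 0, 0, 0, 1]]

```text
time_s: 9.75
tool_pos: [0.554, -0.2496, 0.0908]
tool_rot: [180.0, 0.0, 87.8]
force: [-3.2, 0.3, 2.1]
grip_width: 0.0235
```

Contact: the z force went from −7 to +2 N. I release, retreat straight up, and move the jaws toward the knob.

Emit:
arm_command:
  targets:
    - [[0, 0, 0, 0, 0, 0, 0], [0, 0, 0, 0, 0, 0, -0.3], [0, 0, 0, 0, 0, 0, -0.3], [0, 0, 0, 0, 0, 0, -0.3], [0, 0, -0.02, 0, 0, 0, -0.3], [0, 0, -0.05, 0, 0, 0, -0.3], [0, 0, -0.09, 0, 0, 0, -0.3], [0, 0, -0.13, 0, 0, 0, -0.3], [0, 0, -0.15, 0, 0, 0, -0.3], [0, 0, -0.15, 0, 0, 0, -0.3]]

```text
time_s: 10.75
tool_pos: [0.556, -0.25, 0.244]
tool_rot: [179.6, 0.2, 87.8]
force: [0.5, 0.7, 0.5]
grip_width: 0.0564
```

```bash
python3 -c "
from h import *
goal([.557,-.170,.24],87.8)
for c in ['wrist','top','scene']:
    r=read_camera(c); cv2.imwrite(f'pics/{c}5.png',r['img'][:,:,::-1]); W=cloud(r);X,Y,Z=W[...,0],W[...,1],W[...,2]
    near=np.hypot(X-.557,Y+.17)<.1
    hsv=cv2.cvtColor(r['img'],cv2.COLOR_RGB2HSV);org=(hsv[...,0]<22)&(hsv[...,0]>8)&(hsv[...,1]>150)
    m=near&(Z>.150)&(Z<.175)&org; P=W[m]; print(c,'knob',len(P),rect(P) if len(P)>5 else '',np.median(P[:,2]),np.percentile(P[:,2],97))
    m=near&(abs(Z-.070)<.006)&(Y>-.28); P=W[m]; print('bar',len(P),rect(P) if len(P)>5 else '')
    if len(P)>9: 
        A=np.c_[P[:,:2],np.ones(len(P))]; print('slope',np.linalg.lstsq(A,P[:,2],rcond=None)[0],np.median(P[:,2]))
"
```

```text
t [ 0.08   -0.0021  0.0037] rv [0.38 0.18 0.04] | now [ 0.556 -0.25   0.244] [179.62   0.18  87.84] F [0.53 0.71 0.49] w 0.0564 T 10.75
wrist knob 11 (array([ 0.5515, -0.1805]), array([ 2.4, 15.3]), 56.56) 0.1656823520093812 0.1669698974956162
bar 1657 (array([ 0.5565, -0.1956]), array([146.6,  30.1]), 87.88)
slope [-0.00327197 -0.0001425   0.07139499] 0.06957569296552124
top knob 158 (array([ 0.5577, -0.1709]), array([23.3, 24.3]), 24.32) 0.1661762232677133 0.16881495437579785
bar 291 (array([ 0.5559, -0.1947]), array([145.4,  30.6]), 88.87)
slope [ 0.00402496 -0.0037344   0.06701992] 0.07005418043392775
scene knob 236 (array([ 0.5603, -0.1726]), array([27., 24.]), 4.23) 0.16391758411613072 0.16636247295826925
bar 811 (array([ 0.5602, -0.1956]), array([146.4,  34. ]), 87.47)
slope [ 0.02767637 -0.00621914  0.05195671] 0.06849404955193006
```

View pics/wrist5.png

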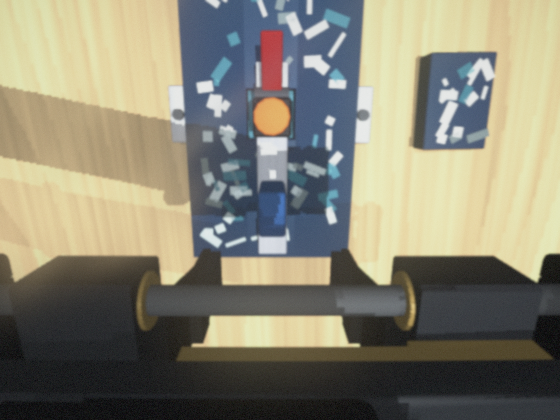

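The gauge stands flat with the bar top at z = 0.070. The knob is at (272,116) in the wrist view, or (0.558,−0.171) in the world, about 1 mm from the pocket centre. The lever is open. I close the jaws and go above the knob to push it.

Emit:
arm_command:
  targets:
    - [[0.03, -0.001, 0, 0, 0, 0, 1], [0.06, -0.001, 0, 0, 0, 0, 1], [0.079, -0.001, 0, 0, 0, 0, 1], [0.079, -0.001, 0.01, 0, 0, 0, 1], [0.079, -0.001, 0.03, 0, 0, 0, 1], [0.079, -0.001, 0.05, 0, 0, 0, 1], [0.079, -0.001, 0.058, 0, 0, 0, 1], [0.079, -0.001, 0.058, 0, 0, 0, 1], [0.079, -0.001, 0.058, 0, 0, 0, 1], [0.079, -0.001, 0.058, 0, 0, 0, 1]]

```text
time_s: 11.9
tool_pos: [0.5565, -0.171, 0.1829]
tool_rot: [179.9, 0.0, 87.8]
force: [1.1, -0.2, -0.3]
grip_width: 0.0005
```

```bash
python3 -c "
from h import *
goal([.5577,-.171,.168],87.8)
r=read_camera('scene'); cv2.imwrite('pics/s6.png',cv2.resize(r['img'][100:300,20:270,::-1],None,fx=3,fy=3))
"
```

```text
t [0.     0.0012 0.0149] rv [0.09 0.03 0.02] | now [ 0.5565 -0.171   0.1829] [1.7991e+02 3.0000e-02 8.7820e+01] F [ 1.12 -0.19 -0.35] w 0.0005 T 11.9
```

View pics/s6.png

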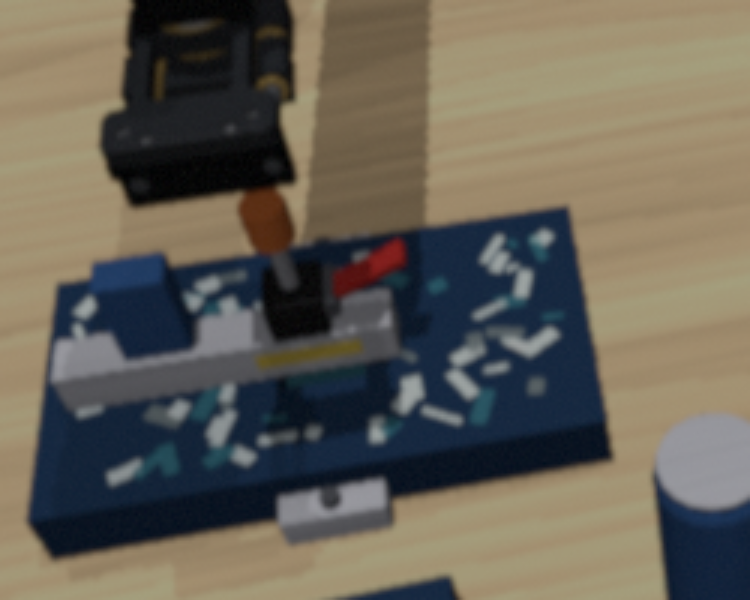

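The tool is above the knob, with the knob at (265,220) in the enlarged crop, the lever still open and the gauge undisturbed. I push down gradually.

Emit:
arm_command:
  targets:
    - [[0, 0.001, 0.008, 0, 0, 0, 1], [0, 0.001, 0.012, 0, 0, 0, 1], [0, 0.001, 0.014, 0, 0, 0, 1], [0, 0.001, 0.016, 0, 0, 0, 1], [0, 0.001, 0.018, 0, 0, 0, 1], [0, 0.001, 0.02, 0, 0, 0, 1], [0, 0.001, 0.022, 0, 0, 0, 1], [0, 0.001, 0.024, 0, 0, 0, 1], [0, 0.001, 0.026, 0, 0, 0, 1], [0, 0.001, 0.027, 0, 0, 0, 1]]

```text
time_s: 12.95
tool_pos: [0.5567, -0.1706, 0.1547]
tool_rot: [-180.0, -0.0, 87.8]
force: [-1.8, 1.1, 2.1]
grip_width: 0.0004
```

Emit:
arm_command:
  targets:
    - [[0, 0, 0.001, 0, 0, 0, 1], [0, 0, 0.002, 0, 0, 0, 1], [0, 0, 0.003, 0, 0, 0, 1], [0, 0, 0.004, 0, 0, 0, 1], [0, 0, 0.005, 0, 0, 0, 1], [0, 0, 0.005, 0, 0, 0, 1]]

```text
time_s: 13.55
tool_pos: [0.5568, -0.1707, 0.1497]
tool_rot: [-180.0, 0.0, 87.8]
force: [-1.2, -0.0, -0.5]
grip_width: 0.0004
```

Emit:
arm_command:
  targets:
    - [[0, 0, 0.0005, 0, 0, 0, 1], [0, 0, 0.001, 0, 0, 0, 1], [0, 0, 0.0015, 0, 0, 0, 1], [0, 0, 0.002, 0, 0, 0, 1]]

```text
time_s: 13.95
tool_pos: [0.5569, -0.1707, 0.1479]
tool_rot: [180.0, 0.0, 87.8]
force: [-0.7, 1.5, 1.9]
grip_width: 0.0006
```

Emit:
arm_command:
  targets:
    - [[0, 0, 0.0003, 0, 0, 0, 1], [0, 0, 0.0006, 0, 0, 0, 1], [0, 0, 0.001, 0, 0, 0, 1]]

```text
time_s: 14.25
tool_pos: [0.5569, -0.1707, 0.1469]
tool_rot: [180.0, 0.0, 87.8]
force: [-0.9, 0.3, 2.0]
grip_width: 0.0005
```

Emit:
arm_command:
  targets:
    - [[0, 0, 0.0003, 0, 0, 0, 1], [0, 0, 0.0006, 0, 0, 0, 1], [0, 0, 0.001, 0, 0, 0, 1]]

```text
time_s: 14.55
tool_pos: [0.5573, -0.1706, 0.1467]
tool_rot: [179.9, 0.0, 87.8]
force: [-1.0, -0.2, 8.0]
grip_width: 0.0004
```

Contact with the bottom: the force rose to 8 N and the travel stopped at TCP z 0.1467. That implies a pocket depth of about 19 mm, which matches the camera. I hold there.

Emit:
arm_command:
  targets:
    - [[0, 0, 0.0003, 0, 0, 0, 1], [0, 0, 0.0003, 0, 0, 0, 1], [0, 0, 0.0003, 0, 0, 0, 1], [0, 0, 0.0003, 0, 0, 0, 1]]

```text
time_s: 14.95
tool_pos: [0.5574, -0.1707, 0.1467]
tool_rot: [179.9, 0.0, 87.8]
force: [-1.8, -0.5, 6.6]
grip_width: 0.0004
```

Now I lift off and move above the lever's outer end.

Emit:
arm_command:
  targets:
    - [[0, 0, -0.005, 0, 0, 0, 1], [0, 0, -0.02, 0, 0, 0, 1], [0, 0, -0.03, 0, 0, 0, 1], [0.02, 0, -0.03, 0, 0, 0, 1], [0.045, 0, -0.03, 0, 0, 0, 1], [0.057, 0, -0.03, 0, 0, 0, 1], [0.057, 0, -0.02, 0, 0, 0, 1], [0.057, 0, -0.005, 0, 0, 0, 1], [0.057, 0, 0.005, 0, 0, 0, 1], [0.057, 0, 0.005, 0, 0, 0, 1]]

```text
time_s: 15.95
tool_pos: [0.5571, -0.1149, 0.1377]
tool_rot: [-179.7, -0.0, 87.7]
force: [-0.8, -0.6, 1.4]
grip_width: 0.0008
```

```bash
python3 -c "
from h import *
goal([.560,-.114,.125],87.8)
r=read_camera('scene'); cv2.imwrite('pics/s7.png',cv2.resize(r['img'][100:300,20:270,::-1],None,fx=3,fy=3)); W=cloud(r);X,Y,Z=W[...,0],W[...,1],W[...,2]
hsv=cv2.cvtColor(r['img'],cv2.COLOR_RGB2HSV);
m=((hsv[...,0]<6)|(hsv[...,0]>174))&(hsv[...,1]>150)&(Z>.06)&(np.hypot(X-.56,Y+.12)<.08);P=W[m];print('lever',len(P),np.percentile(P,[2,50,98],axis=0).round(4))
m=(hsv[...,0]<22)&(hsv[...,0]>8)&(hsv[...,1]>150)&(Z>.11)&(np.hypot(X-.56,Y+.17)<.05);P=W[m];print('knob',len(P),np.percentile(P,[2,50,98],axis=0).round(4))
r=read_camera('wrist'); cv2.imwrite('pics/w7.png',r['img'][:,:,::-1])
"
```

```text
t [0.001  0.003  0.0127] rv [-0.27 -0.05 -0.06] | now [ 0.5571 -0.1149  0.1377] [-1.7973e+02 -5.0000e-02  8.7740e+01] F [-0.79 -0.64  1.35] w 0.0008 T 15.95
lever 200 [[ 0.5538 -0.1481  0.0946]
 [ 0.5646 -0.1266  0.1057]
 [ 0.5719 -0.1077  0.1138]]
knob 179 [[ 0.5537 -0.1832  0.1197]
 [ 0.5697 -0.1752  0.1354]
 [ 0.5733 -0.1616  0.1466]]
```

View pics/s7.png

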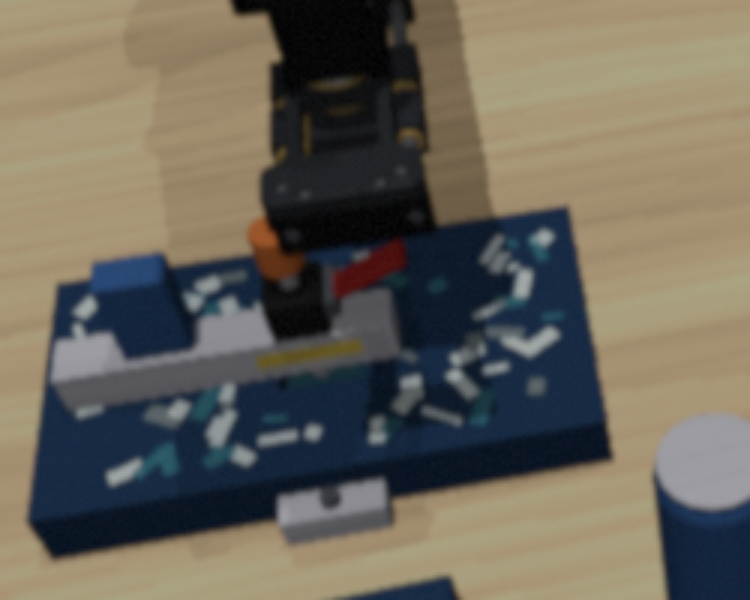

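View pics/w7.png

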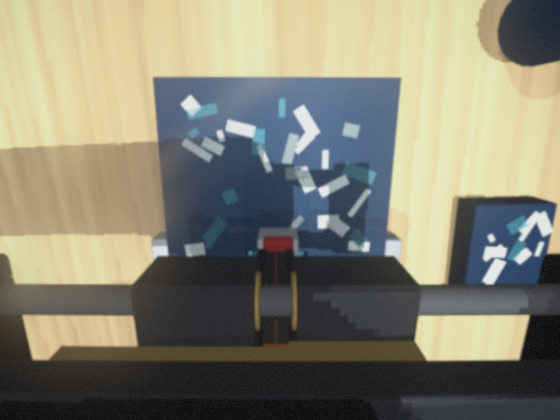

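The scene view shows the knob still down (top at z 0.1466), the lever open and the fingers above the lever's outer part. In the wrist view the lever tip is at (278,243), directly under the fingers. I press it down.

Emit:
arm_command:
  targets:
    - [[0.001, 0.002, 0.012, 0, 0, 0, 1], [0.001, 0.002, 0.02, 0, 0, 0, 1], [0.001, 0.002, 0.023, 0, 0, 0, 1], [0.001, 0.002, 0.026, 0, 0, 0, 1], [0.001, 0.002, 0.029, 0, 0, 0, 1], [0.001, 0.002, 0.032, 0, 0, 0, 1], [0.001, 0.002, 0.035, 0, 0, 0, 1], [0.001, 0.002, 0.038, 0, 0, 0, 1], [0.001, 0.002, 0.04, 0, 0, 0, 1], [0.001, 0.002, 0.041, 0, 0, 0, 1]]

```text
time_s: 17.05
tool_pos: [0.5609, -0.113, 0.0993]
tool_rot: [-180.0, 0.0, 87.8]
force: [0.5, 1.2, 1.7]
grip_width: 0.0004
```

Emit:
arm_command:
  targets:
    - [[0, 0, 0.0005, 0, 0, 0, 1], [0, 0, 0.001, 0, 0, 0, 1], [0, 0, 0.0015, 0, 0, 0, 1]]

```text
time_s: 17.35
tool_pos: [0.561, -0.1129, 0.0981]
tool_rot: [180.0, 0.0, 87.8]
force: [-0.0, 1.0, 1.7]
grip_width: 0.0004
```

Emit:
arm_command:
  targets:
    - [[0, 0, 0.001, 0, 0, 0, 1], [0, 0, 0.002, 0, 0, 0, 1], [0, 0, 0.003, 0, 0, 0, 1], [0, 0, 0.003, 0, 0, 0, 1]]

```text
time_s: 17.75
tool_pos: [0.5609, -0.1128, 0.0949]
tool_rot: [-180.0, 0.0, 87.8]
force: [0.1, 0.6, 0.8]
grip_width: 0.0002
```

Emit:
arm_command:
  targets:
    - [[0, 0, 0.0005, 0, 0, 0, 1], [0, 0, 0.001, 0, 0, 0, 1], [0, 0, 0.001, 0, 0, 0, 1]]

```text
time_s: 18.05
tool_pos: [0.5609, -0.1128, 0.094]
tool_rot: [-180.0, 0.0, 87.8]
force: [-0.0, -0.0, -0.6]
grip_width: 0.0004
```

Emit:
arm_command:
  targets:
    - [[0, 0, 0.0004, 0, 0, 0, 1], [0, 0, 0.0008, 0, 0, 0, 1], [0, 0, 0.0008, 0, 0, 0, 1]]

```text
time_s: 18.35
tool_pos: [0.561, -0.1128, 0.0938]
tool_rot: [-180.0, 0.0, 87.8]
force: [-1.3, -0.1, 5.6]
grip_width: 0.0003
```

The lever is at its stop: z 0.0938 against an expected 0.0935, with the force up to 5.6 N. I retreat and verify.

Emit:
arm_command:
  targets:
    - [[0, 0, -0.003, 0, 0, 0, 1], [0, 0, -0.015, 0, 0, 0, 1], [0, 0, -0.04, 0, 0, 0, 1], [0, 0, -0.08, 0, 0, 0, 1], [0, 0, -0.12, 0, 0, 0, 1], [-0.03, 0, -0.15, 0, 0, 0, 1], [-0.075, 0, -0.15, 0, 0, 0, 1], [-0.12, 0, -0.15, 0, 0, 0, 1], [-0.13, 0, -0.15, 0, 0, 0, 1], [-0.13, 0, -0.15, 0, 0, 0, 1]]

```text
time_s: 19.35
tool_pos: [0.5553, -0.2457, 0.2433]
tool_rot: [-180.0, 0.0, 87.5]
force: [-0.0, 0.1, 0.6]
grip_width: 0.0004
```

```bash
python3 -c "
from h import *
goal([.560,-.114,.125],87.8)
for c in ['scene','wrist','top']:
    r=read_camera(c); W=cloud(r);X,Y,Z=W[...,0],W[...,1],W[...,2]
    cv2.imwrite(f'pics/{c}8.png',r['img'][:,:,::-1] if c!='scene' else cv2.resize(r['img'][100:340,20:290,::-1],None,fx=2.5,fy=2.5))
    hsv=cv2.cvtColor(r['img'],cv2.COLOR_RGB2HSV);
    m=((hsv[...,0]<6)|(hsv[...,0]>174))&(hsv[...,1]>150)&(Z>.06)&(np.hypot(X-.56,Y+.12)<.08);P=W[m];print(c,'lever',len(P),np.percentile(P,[2,50,98],axis=0).round(4).tolist())
    A=np.c_[P[:,:2],np.ones(len(P))]; print(' slope y',np.linalg.lstsq(A,P[:,2],rcond=None)[0][1])
    m=(hsv[...,0]<22)&(hsv[...,0]>8)&(hsv[...,1]>150)&(Z>.11)&(np.hypot(X-.56,Y+.17)<.05);P=W[m];print('knob',len(P),np.percentile(P,[2,50,98],axis=0).round(4).tolist())
    P=P[P[:,2]>.141]; print(' knob top',rect(P))
    m=(np.hypot(X-.557,Y+.17)<.13)&(abs(Z-.070)<.006); P=W[m]; print('bar',len(P),rect(P),np.median(P[:,2]))
    A=np.c_[P[:,:2],np.ones(len(P))]; print(' slope',np.linalg.lstsq(A,P[:,2],rcond=None)[0])
"
```

```text
t [ 0.1318 -0.0009  0.1183] rv [-0.02  0.01 -0.26] | now [ 0.5553 -0.2457  0.2433] [-1.7998e+02  1.0000e-02  8.7540e+01] F [-0.04  0.11  0.61] w 0.0004 T 19.35
scene lever 208 [[0.5544, -0.1465, 0.0894], [0.5637, -0.1237, 0.0919], [0.5713, -0.1028, 0.0942]]
 slope y -0.007020724547339846
knob 301 [[0.5494, -0.1849, 0.1208], [0.5678, -0.1719, 0.1422], [0.5734, -0.1609, 0.1483]]
 knob top (array([ 0.5594, -0.1862]), array([52.3, 28.3]), 83.95)
bar 1003 (array([ 0.5596, -0.2113]), array([177.2,  34.6]), 86.96) 0.06834092529769142
 slope [ 0.00686399 -0.00126135  0.06439855]
wrist lever 209 [[0.552, -0.1442, 0.0916], [0.5564, -0.1083, 0.0931], [0.5656, -0.1027, 0.0946]]
 slope y -0.010674180371155292
knob 49 [[0.5455, -0.1827, 0.1434], [0.5473, -0.1713, 0.1456], [0.5593, -0.1601, 0.1468]]
 knob top (array([ 0.552 , -0.1719]), array([13.4, 23.4]), 6.96)
bar 1774 (array([ 0.5559, -0.2109]), array([177.5,  29.9]), 88.03) 0.06955749460714014
 slope [-0.00213032  0.00186635  0.07114818]
top lever 210 [[0.5449, -0.1918, 0.0904], [0.5586, -0.1269, 0.0938], [0.5674, -0.1021, 0.5787]]
 slope y -2.1964214248620757
knob 383 [[0.5338, -0.2171, 0.1291], [0.5561, -0.204, 0.3588], [0.5793, -0.1598, 0.5807]]
 knob top (array([ 0.5524, -0.1954]), array([56.8, 61.5]), 30.66)
bar 377 (array([ 0.5555, -0.2113]), array([177. ,  30.4]), 88.69) 0.07004816900238775
 slope [ 0.00228243 -0.0014966   0.06832242]
```

View pics/scene8.png

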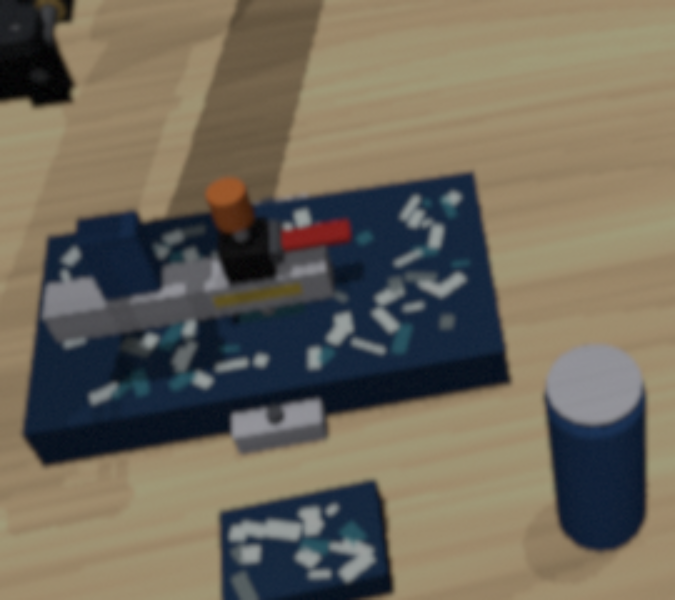

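View pics/wrist8.png

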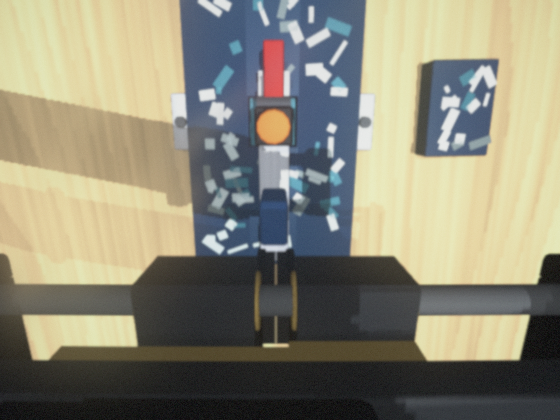

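The lever lies level (slope about −0.01, top at z 0.0935). The knob is at (273,126) in the wrist view with its top still at about z 0.1465, and the bar is flat at 0.0695. The spray can and offcut are where they were. I hand in.

```bash
python3 -c "
from cell import *
print(sign_off())"
```

```text
the job is handed in; nothing more can be done
None
```

The depth gauge is standing across the pocket with its probe on the bottom and the red lever locked. I handed the job in at about 19.5 s; `sign_off()` gave no verdict.

- **Placing:** I gripped the gauge by the blue block, carried it over and set it down. The last wrist-camera check had the bar top at z = 0.0696, which fits 40 mm of panel plus 30 mm of bar, with a slope of about 0.002. After placing, the top camera put the knob at (0.558, −0.171), about 1 mm from the measured pocket centre.
- **Probing:** I pushed the knob down slowly with closed fingers. It stopped at z = 0.1467 with about 8 N at the wrist, and I held it there for 0.4 s. That gives a pocket depth of roughly 19 mm, which agrees with the depth cameras.
- **Locking:** I pressed the lever until it stopped at z = 0.0938; level should be 0.0935. The force there was 5.6 N. Afterwards the lever showed a slope of about −0.01, and the knob top was still at about 0.1465, so the probe did not move.

**Checks that failed or disagreed:**
- **Last top view:** the arm blocked it, so its knob and lever numbers were unusable; I relied on the scene and wrist cameras.
- **Scene camera:** it reads x about 3 mm higher and z about 1.5 mm lower than the other two. This is close to the stated calibration error.
- **Tip contact:** the tip force after I lifted off cannot be measured directly. I infer it from the knob height not changing.
- **Bystanders:** in the last pictures the spray can and offcut look unmoved, by eye only. The wrench was last seen while I was lifting the gauge, and nothing went near it afterwards.

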